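# Cover the die cup and clamp it four clicks down

## Robot

A 6-joint arm with a two-finger parallel gripper is mounted at the origin on the work surface. World frame = base frame: x ahead of the robot, y to its left, z up, the work surface at z = 0. Lengths are in m, angles in degrees, forces in N, time in s.
With the tool pointing down it reaches from about 0.3 to 0.875 m from the base axis. Payload 4.2 kg.
Tool frame: the origin (TCP) lies on the centre line of the jaws, within the pads' length; the fingertips stand 14 mm ahead of it and the grasp point (between the pads) lies 5 mm behind it (robot.tip_extent is the distance from the TCP to the fingertips, in m); z points along the fingers, x is the direction in which the jaws open and shut, and the axes are right-handed (so a half turn about z gives the same grasp; the last joint's range is limited). The gripper opens to 85 mm and grips with 20 to 120 N. Pads are 22 mm wide; open, the fingers measure 114 mm over their backs; the gripper's body (76 mm by 85 mm) begins 54 mm behind the grasp point. The pads swing forward as they close: fully open they stand 13 mm farther back than shut.
Start: joints at [-71.792, 18.312, 89.639, -0, 72.044, -1.146], TCP at [0.191, -0.543, 0.245] pointing down, gripper open.
Joint ranges: [-177.97, 177.97], [-48.28, 115.42], [12.27, 149.76], [-77.06, 257.06], [2.81, 150.46], [-146.56, 146.56]. Speed limits (degrees/s): [147.25, 147.25, 180, 180, 180, 180].

## Interface

Orientations are given as [roll, pitch, yaw] about the fixed x, y, z axes, in that order (R = Rz(yaw) Ry(pitch) Rx(roll)).
In Python, from workcell import robot gives the robot as it stands. The module is installed in compiled form; this text tells all that it offers.
- The arm moves only by the tool servo_tool, never from a script. Its argument "deltas" is one flat list of numbers, 7 for each row, row after row: the shift along the tool's x, y, z each as a share of 0.15 m, from -1 to 1, then the turn, a rotation vector about the tool's x, y, z each as a share of pi/2 rad, from -1 to 1, then the closure, from 0 (fully open) to 1 (shut). In form: [tx, ty, tz, wx, wy, wz, claw, tx, ty, tz, wx, wy, wz, claw, ...]. A call has exactly 8 rows; each row is the pose to reach, as a shift and turn from the pose measured when the call began, along the tool's axes at that moment; what a row does not reach only later rows make up. A row lasts 1/12 s, in which the tool goes at most 41.7 mm and 7.16 degrees, less where a joint would pass 70% of its speed; a pose out of reach is approached as far as the arm can. A call with a number of a shift or a turn outside -1 to 1 is refused whole. A call with a gripper value outside its range is refused whole. The fingers move at their own pace and stop on an object; the grip force is fixed at half the most. Time passes only in rows, so rows that repeat a pose let the fingers close, or fill a call up. It gives the time, the measured TCP pose, the force and the opening at its end, in the units of the state.
- robot.state(): the state, without advancing time (a new reading comes with each control period).
- robot.capture(name): name is "scene" or "side" or "wrist"; returns a dict with "color" (400x640x3 uint8, blue, green, red), "camera_matrix" (3x3 intrinsics, pixels), "R" (3x3) and "t" (3): a world point X has camera coordinates R X + t. Camera axes: x right, y down, z forward; pixel columns grow to the right and rows downward; lengths in m; the calibration is good to about 2 mm. The wrist camera is an equidistant fisheye: a pixel r from the principal point sees the ray r / f radians off the axis. A picture is of the moment at which its call begins. There is no depth.
- robot.hand_in(): hands the job in, once; it reports no verdict.
The state is a dict: "t": time; "joints": joint angles; "dq": joint speeds; "joint_efforts": joint torques, N m; "eef_pos": TCP position; "orientation": TCP orientation; "contact_force": force on the tool from outside, world axes, zero at the start; "wrist_torque": the same for the moment, N m; "opening": finger opening in m.
Only numpy, scipy, OpenCV 4.12 (cv2) and the standard library are available. Lean on these libraries where they do the work, as an engineer would, in place of code of your own. Each camera call takes 0.05 s, during which the arm holds its last target.

## Task

Set the steel cover, the stepped disc with the tall stem, onto the open steel cup of the clamping press so that it sits fully home and level, and let go of it. Then press the press's clicking lever down by its black grip exactly four clicks from its rest, feeling each click and never going over the fifth, so that its clamp foot bears on the cover. The lever springs back up if it is let go, so finish while the fingers are still holding it down at the fourth click; leave the other things on the bench where they are.

Things in the scene. Friction and masses are not known exactly. Their poses are not given: they have to be found in the camera images.
- cover: Loose plain steel cover, about 220 g, standing stem up. Origin: centre of its underside, z up the stem. From below: spigot 48 mm across, 6 mm high, foot edge chamfered; flange 64 mm across (heights 6 to 12 mm); round stem 18 mm across (heights 12 to 46 mm) to hold it by. Seated, the spigot is in the cup's mouth, the flange on the rim, the origin 6 mm below point cup_rim.
- cup_rim (a point): Centre of the mouth of the open upright steel cup, at rim height, 115 mm above the bench. The cup is fixed in the press: 60 mm across outside, mouth 52 mm, 49 mm deep. Axes are the press's: x from the cup towards the lever's shaft, y towards the lever's side (robot's left), z up.
- press: The fixed clamping press, a grey block on a plywood board (-70 to 130 mm in x, -58 to 128 mm in y); origin on the bench under the cup's centre; x points away from the robot, turned up to 0.3 rad either way. With the lever at rest the open clamp arm stands beyond the cup, no nearer than 45 mm in x from its centre, up to 65 mm above the rim, within 6 mm of y = 0.
- lever_pivot (a point): Point on the lever's level shaft in the plane of the lever's bar; 80 mm in x and 105 mm in y from the cup's centre, 90 mm above the bench. Axes as the press's: the shaft runs along y, the lever points from here towards -x (to the robot).
- pad (a point): Centre of the top face of the lever's black rubber grip, 125 mm along the lever from lever_pivot and 8 mm above the bar's centre line. Its axes turn with the lever: x along the bar towards the shaft, y along the shaft, z out of the top face. The face is flat, 80 mm long and 30 mm wide.
- lever: The lever; its black end grip is 80 x 30 x 16 mm. Origin on the shaft, beside the cup's centre; axes the press's at joint value 0. Pushing down at the grip's middle takes 3 to 4 N at first and up to 11 N later: just past each seat the push steps up by 3 to 5 N as the next rib is met, then dies away as it is passed. A return spring drives the lever back up at all times; the clicks do not lock it.
- lever_turn (a joint): Turn of the lever, rad, growing as the grip goes down; the bar slopes 0.44 minus this value up from shaft to grip. It rests on an adjustable stop, anywhere from -0.14 to -0.01. A spring plunger clicks over ribs at 0.09, 0.27, 0.45, 0.63, 0.81: click k is done when its rib is passed and its seat is at 0.18 k (fourth: 0.72). End of travel 0.95.
- foot: Sprung rubber clamp foot, 10 mm across, on the clamp arm that turns with the lever; origin at the centre of its sole. It comes down on the cover's flange 24 mm from the centre, on the shaft's side, shortly before the fourth seat; there it is squeezed in 4 mm and bears on the cover with about 2.5 N.
- die_ring: Bystander: loose steel ring, 54 mm across, 22 mm high, hole 26 mm. Origin centre of underside.
- plunger: Bystander: loose steel die plunger, foot 40 mm across and 12 mm thick, stem 20 mm across, 40 mm high in all (no spigot below, smaller than the cover). Origin centre of underside.
- vial: Bystander: amber glass jar with white cap, 36 mm across, 65 mm high. Origin centre of underside.
- pot: Bystander: white plastic jar, 48 mm across, 55 mm high. Origin centre of underside.
- anvil: Bystander: plain steel disc, 44 mm across, 12 mm thick. Origin centre of underside.
- spatula: Bystander: spatula, 170 mm long, lying flat to the left of the press.

How it is judged:
By the outcome, as a careful person would: the job done as asked, in the order asked, and still so for the second after the job is handed in, while the arm keeps its last pose, push and grip.
It also fails if it takes over 67 s, if anything falls off the work surface, if the arm or the gripper's body presses on something with over 40 N, if the wrist force passes 120 N, or if a joint passes its speed limit or range.

## Working session

There is one attempt and no reset: what is moved stays moved. The work goes in short steps, Python scripts to look and compute and a tool call to move; the robot and the scene stay as the last step left them, time stands still between calls to the robot, and variables do not carry over. Pictures are saved under pics/ and viewed, and the job is handed in when it is done.

Besides the shell and the picture viewer there is one more tool, called after "Request:" as name(argument=value, ...) on one line, values as JSON. servo_tool: Moves the arm, as the interface text tells. Its arguments: {"type":"object","properties":{"deltas":{"type":"array","items":{"type":"number","minimum":-1,"maximum":1}}},"required":["deltas"]}

```bash
mkdir -p pics
cat > h.py <<'E'
import numpy as np, cv2
from workcell import robot
from scipy.spatial.transform import Rotation as Ro
def grab(n,f):
    c=robot.capture(n); cv2.imwrite('pics/'+f+'.png',c['color']); np.savez('pics/'+f+'.npz',**c); return c
def ray(c,u,v,fish=False):
    K=c['camera_matrix'];x=(u-K[0,2])/K[0,0];y=(v-K[1,2])/K[1,1]
    if fish:
        r=np.hypot(x,y);d=np.array([np.sin(r)*x/max(r,1e-9),np.sin(r)*y/max(r,1e-9),np.cos(r)])
    else: d=np.array([x,y,1.])
    R=c['R'];o=-R.T@c['t'];d=R.T@d
    return o,d/np.linalg.norm(d)
def plane(c,u,v,z,fish=False):
    o,d=ray(c,u,v,fish);return o+d*(z-o[2])/d[2]
def tri(rs):
    A=sum(np.eye(3)-np.outer(d,d) for o,d in rs);b=sum((np.eye(3)-np.outer(d,d))@o for o,d in rs)
    return np.linalg.solve(A,b)
def proj(c,X,fish=False):
    p=c['R']@np.asarray(X)+c['t'];K=c['camera_matrix']
    if fish:
        th=np.arctan2(np.hypot(p[0],p[1]),p[2]);ph=np.arctan2(p[1],p[0]);q=th*np.array([np.cos(ph),np.sin(ph)])
    else: q=p[:2]/p[2]
    return np.array([K[0,0]*q[0]+K[0,2],K[1,1]*q[1]+K[1,2]])
def ld(f): return dict(np.load('pics/'+f+'.npz'))
E
python3 - <<'E'
from h import *
for n in ['scene','side','wrist']:
    c=grab(n,n+'0'); print(n,c['camera_matrix'].round(1).tolist(),(-c['R'].T@c['t']).round(3),c['R'].round(2).tolist())
print(robot.state(), robot.tip_extent)
E
```

```text
scene [[506.0, 0.0, 322.4], [0.0, 506.0, 195.3], [0.0, 0.0, 1.0]] [1.184 0.518 1.08 ] [[-0.61, 0.8, 0.01], [0.6, 0.47, -0.64], [-0.52, -0.38, -0.76]]
side [[408.6, 0.0, 319.6], [0.0, 408.6, 196.7], [0.0, 0.0, 1.0]] [ 0.382 -0.725  0.798] [[0.98, -0.18, -0.01], [-0.12, -0.65, -0.75], [0.13, 0.74, -0.66]]
wrist [[309.7, 0.0, 320.4], [0.0, 309.7, 194.6], [0.0, 0.0, 1.0]] [ 0.263 -0.517  0.374] [[0.33, -0.94, -0.0], [-0.9, -0.32, 0.3], [-0.28, -0.1, -0.95]]
{'t': 0.15, 'joints': array([-7.17932248e+01,  1.83437008e+01,  8.96872756e+01,  2.55073511e-03,
        7.20433312e+01, -1.14559557e+00]), 'dq': array([-0.08093819, -0.10930444, -0.12538596, -0.03992965, -0.03492178,
        0.00927327]), 'joint_efforts': array([ 6.44499978e-04, -4.15838671e+01, -2.34345675e+01,  8.45832460e-05,
        5.92335738e-03,  3.20250092e-05]), 'eef_pos': array([ 0.19046095, -0.54221203,  0.24469147]), 'orientation': array([-1.79996089e+02,  7.42442024e-02, -7.06484146e+01]), 'contact_force': array([ 0.13850742,  0.13238867, -0.50344207]), 'wrist_torque': array([ 0.06130708, -0.0118456 , -0.00294627]), 'opening': 0.08510900955076602} 0.014
```

```bash
ls .
```

```text
h.py
pics
```

View pics/scene0.png

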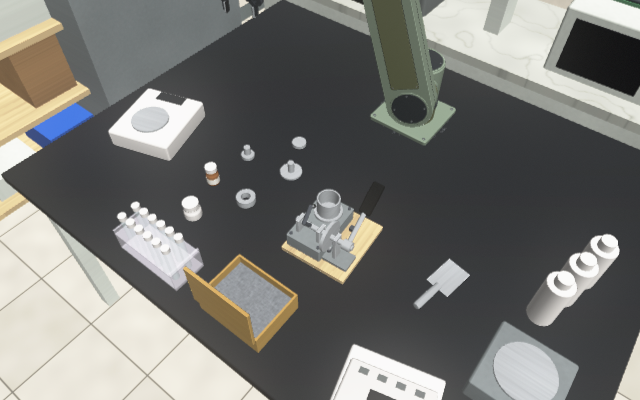

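View pics/side0.png

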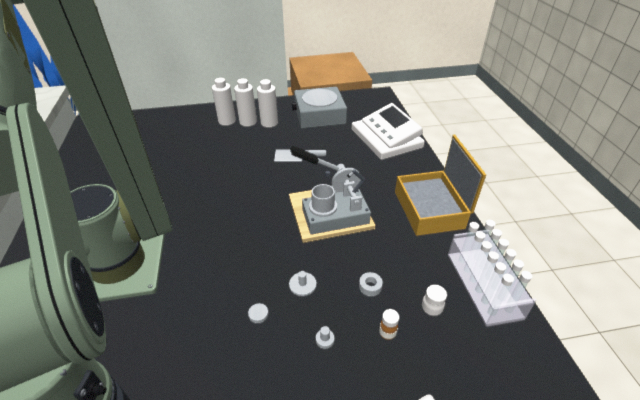

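View pics/wrist0.png

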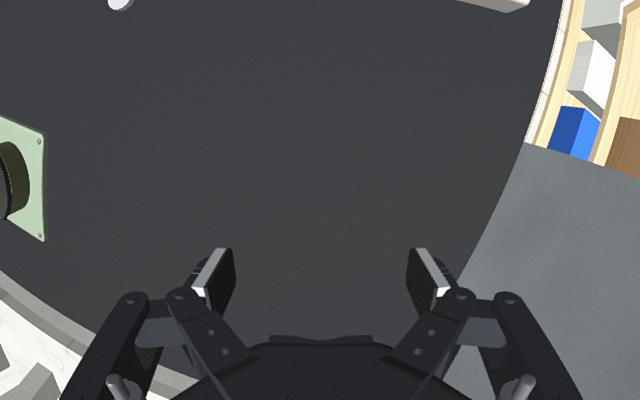

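The cover is at scene (291,170) and side (303,283). The smaller plunger is at scene (248,153) and side (325,338). The cup mouth is near scene (328,198) and side (322,190). Next I'll zoom in.

Run:
```python
from h import *
a=cv2.imread('pics/scene0.png');b=cv2.imread('pics/side0.png')
A=cv2.resize(a[130:290,230:400],None,fx=3.5,fy=3.5,interpolation=cv2.INTER_CUBIC)
B=cv2.resize(b[140:300,255:415],None,fx=3.7,fy=3.7,interpolation=cv2.INTER_CUBIC)
cv2.imwrite('pics/a1.png',A);cv2.imwrite('pics/b1.png',B)
```

```text
(no output)
```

View pics/a1.png

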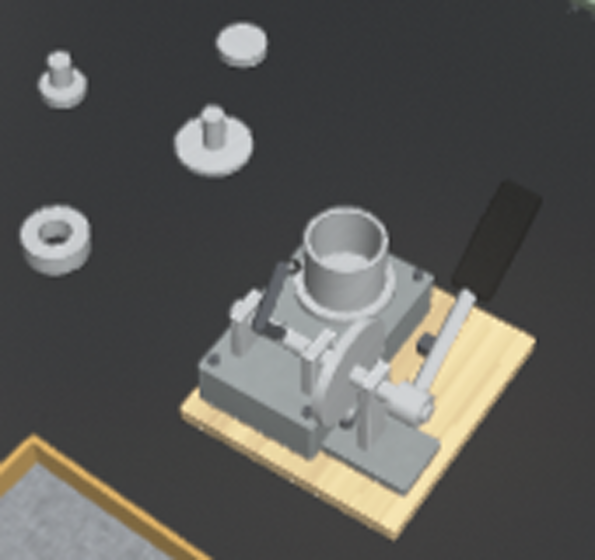

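View pics/b1.png

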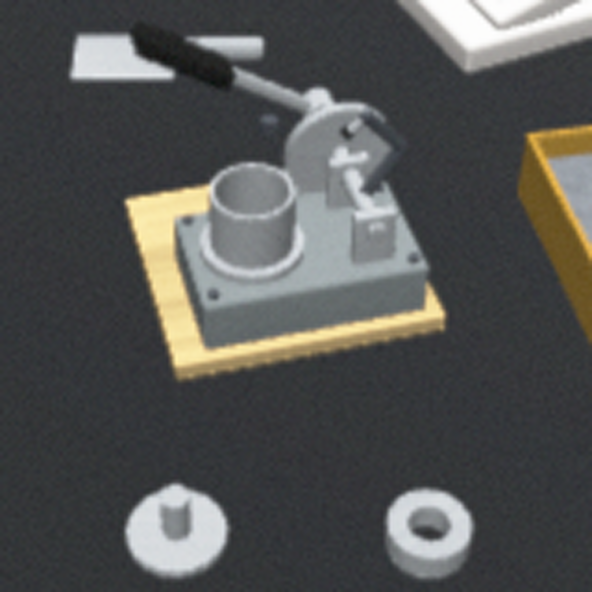

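Run:
```python
from h import *
s=ld('scene0');d=ld('side0')
S=lambda u,v:(u/3.5+230-.36,v/3.5+130-.36)
D=lambda u,v:(u/3.7+255-.36,v/3.7+140-.36)
for n,p,q in [('rim',(345,242),(252,192)),('stemtop',(212,112),(175,492)),('flange',(214,143),(176,530)),('grip end top', (523,191),(140,32)),('grip inner',(470,285),(226,78)),('boss',(418,405),(318,100))]:
    r1=ray(s,*S(*p));r2=ray(d,*D(*q));X=tri([r1,r2])
    print(n,X.round(4), (proj(s,X)-S(*p)).round(1),(proj(d,X)-D(*q)).round(1))
for p in [(535,340),(395,537),(183,410)]: print('S board',plane(s,*S(*p),.018).round(4))
for p in [(127,200),(178,372),(443,322)]: print('D board',plane(d,*D(*p),.018).round(4))
```

```text
rim [0.5272 0.0525 0.1122] [ 0. -0.] [0. 0.]
stemtop [ 0.4416 -0.1443  0.0488] [-0.1  0. ] [-0.1 -0. ]
flange [ 0.4407 -0.1447  0.0111] [-0.1  0.1] [-0.2 -0.1]
grip end top [0.466 0.155 0.184] [ 0. -0.] [0. 0.]
grip inner [0.525  0.1539 0.1377] [-0.7  0.5] [-0.7 -0.4]
boss [0.5997 0.1683 0.095 ] [-0.1  0.1] [-0.1 -0. ]
S board [0.4521 0.1762 0.018 ]
S board [0.6524 0.1919 0.018 ]
S board [0.6614 0.0096 0.018 ]
D board [0.4491 0.1681 0.018 ]
D board [ 0.4615 -0.0184  0.018 ]
D board [ 0.6554 -0.0056  0.018 ]
```

```bash
cat >> h.py <<'E'
def goto(pos,rpy=None):
    s=robot.state();R0=Ro.from_euler('xyz',s['orientation'],degrees=True)
    dl=R0.inv().apply(np.asarray(pos)-s['eef_pos'])/.15
    w=np.zeros(3)
    if rpy is not None: w=(R0.inv()*Ro.from_euler('xyz',rpy,degrees=True)).as_rotvec()/(np.pi/2)
    print('t %.2f'%s['t'],'shift',dl.round(4),'turn',w.round(4)); return dl,w
E
python3 - <<'E'
from h import *
goto([.435,-.144,.20],[180,0,-86])
s=ld('scene0')
for n,p,z in [('anvil',(299,142),.012),('ring',(245,197),.022),('plunger',(248,155),.01),('vial',(212,170),.05)]: print(n,plane(s,*p,z).round(3))
E
```

```text
t 0.15 shift [-1.9642 -2.4178  0.3007] turn [1.000e-04 8.000e-04 1.706e-01]
anvil [ 0.335 -0.2    0.012]
ring [ 0.6   -0.173  0.022]
plunger [ 0.469 -0.285  0.01 ]
vial [ 0.6   -0.293  0.05 ]
```

Request:
servo_tool(deltas=[-0.1,-0.12,0.01,0,0,0.02,0,-0.2,-0.25,0.02,0,0,0.05,0,-0.32,-0.4,0.04,0,0,0.08,0,-0.45,-0.55,0.06,0,0,0.11,0,-0.58,-0.7,0.07,0,0,0.14,0,-0.7,-0.85,0.08,0,0,0.17,0,-0.8,-0.97,0.1,0,0,0.17,0,-0.82,-1,0.1,0,0,0.17,0])

```text
t: 0.82
eef_pos: [0.2919, -0.3732, 0.2292]
orientation: [180.0, 0.2, -85.8]
contact_force: [-0.1, 0.5, -0.3]
opening: 0.0855
```

```bash
python3 -c "
from h import *
goto([.435,-.144,.20],[180,0,-86])"
```

```text
t 0.82 shift [-1.4532 -1.0637  0.2001] turn [0.0005 0.0026 0.0023]
```

Request:
servo_tool(deltas=[-0.15,-0.11,0.02,0,0,0,0,-0.3,-0.22,0.04,0,0,0,0,-0.45,-0.33,0.06,0,0,0,0,-0.6,-0.44,0.08,0,0,0,0,-0.75,-0.55,0.1,0,0,0,0,-0.85,-0.62,0.12,0,0,0,0,-0.95,-0.7,0.13,0,0.002,0.002,0,-1,-0.73,0.14,0,0.002,0.002,0])

```text
t: 1.48
eef_pos: [0.391, -0.2146, 0.2087]
orientation: [180.0, 0.1, -85.9]
contact_force: [-0.1, -0.4, -0.8]
opening: 0.0854
```

```bash
python3 -c "
from h import *
goto([.435,-.144,.20],[180,0,-86])"
```

```text
t 1.48 shift [-0.4487 -0.3261  0.058 ] turn [0.0003 0.0006 0.0013]
```

Request:
servo_tool(deltas=[-0.1,-0.08,0.01,0,0,0,0,-0.2,-0.15,0.03,0,0,0,0,-0.3,-0.22,0.04,0,0,0,0,-0.4,-0.3,0.05,0,0,0,0,-0.45,-0.33,0.058,0,0.001,0.001,0,-0.45,-0.33,0.058,0,0.001,0.001,0,-0.45,-0.33,0.058,0,0.001,0.001,0,-0.45,-0.33,0.058,0,0.001,0.001,0])

```text
t: 2.15
eef_pos: [0.4351, -0.1446, 0.2]
orientation: [180.0, -0.1, -86.0]
contact_force: [0.1, 0.1, 0.2]
opening: 0.0854
```

```bash
python3 -c "
from h import *
grab('wrist','w1')
c=ld('w1');print(robot.state()['eef_pos'],proj(c,[.441,-.1445,.046],True),proj(c,[.441,-.1445,.012],True),proj(c,[.527,.0525,.115],True))"
```

```text
[ 0.4351272  -0.14461264  0.20004398] [320.18460208 176.70568217] [320.16377061 168.7850297 ] [90.09205591 84.36810052]
```

View pics/w1.png

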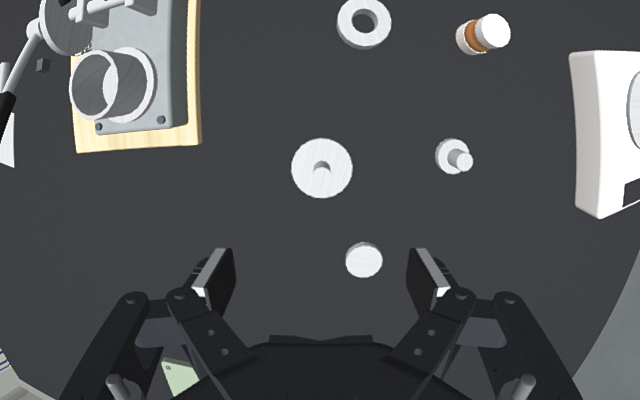

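The wrist picture shows the cover's flange at about (322,168), the cup rim at about (93,84), and the plunger at (457,157). I'll fit the flange and the stem.

Run:
```python
from h import *
c=ld('w1');im=c['color'];g=cv2.cvtColor(im,cv2.COLOR_BGR2GRAY)
m=(g>120).astype(np.uint8);n,l,st,ce=cv2.connectedComponentsWithStats(m)
i=l[168,310];print(st[i],ce[i])
cn=max(cv2.findContours((l==i).astype(np.uint8),0,1)[0],key=len);e=cv2.fitEllipse(cn);print(e)
print(plane(c,*e[0],.009,True).round(4))
A=cv2.resize(im[130:210,280:360],None,fx=7,fy=7,interpolation=cv2.INTER_CUBIC);cv2.imwrite('pics/w1c.png',A)
A=cv2.resize(im[20:160,30:210],None,fx=4,fy=4,interpolation=cv2.INTER_CUBIC);cv2.imwrite('pics/w1r.png',A)
# projection of known circles for check
for X in ([.441,-.1445,.012],):
    pass
```

```text
[ 291  138   62   60 2898] [321.31297447 167.76293996]
((321.3564147949219, 167.7310333251953), (59.480255126953125, 60.82665252685547), 89.62936401367188)
[ 0.4416 -0.1457  0.009 ]
```

View pics/w1c.png

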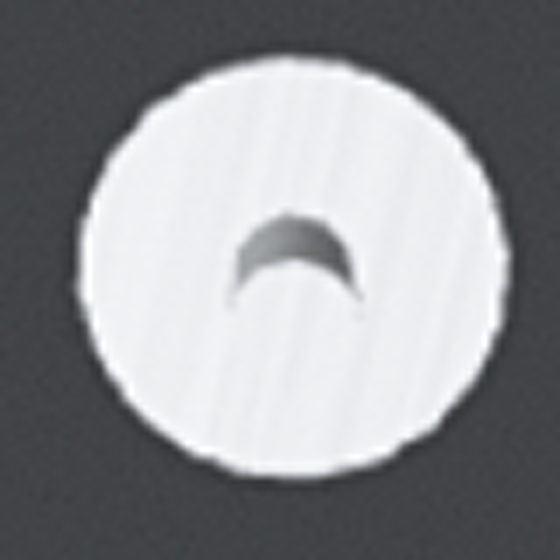

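View pics/w1r.png

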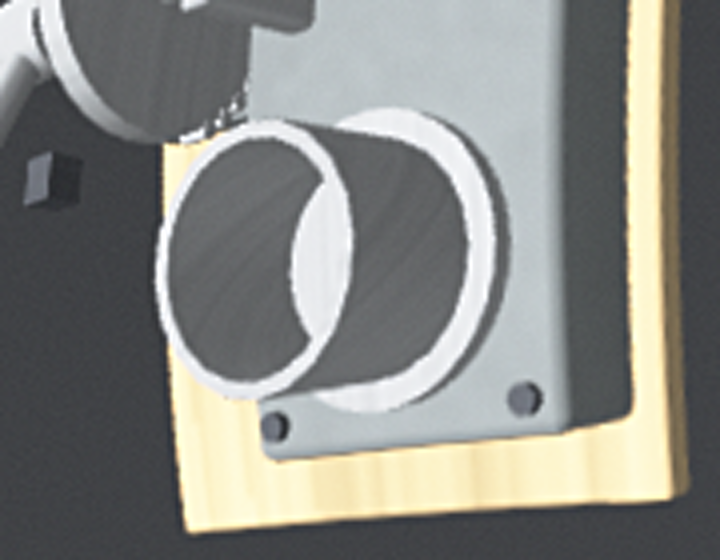

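```bash
python3 -c "
from h import *
goto([.4413,-.1452,.06],[180,0,-86])"
```

```text
t 2.20 shift [ 0.0057 -0.0414  0.9336] turn [ 0.0004 -0.0007 -0.0003]
```

Request:
servo_tool(deltas=[0.006,-0.04,0.12,0,0,0,0,0.006,-0.04,0.26,0,0,0,0,0.006,-0.04,0.4,0,0,0,0,0.006,-0.041,0.54,0,0,0,0,0.006,-0.041,0.68,0,0,0,0,0.006,-0.041,0.82,0,0,0,0,0.006,-0.041,0.92,0,0,0,0,0.006,-0.041,0.93,0,0,0,0])

```text
t: 2.87
eef_pos: [0.4391, -0.1454, 0.0583]
orientation: [179.7, 0.1, -86.1]
contact_force: [-0.1, -0.1, -0.1]
opening: 0.0853
```

```bash
python3 -c "
from h import *
goto([.4413,-.1452,.0305],[180,0,-86])
grab('wrist','w2')"
```

```text
t 2.87 shift [-0.0003 -0.0155  0.1854] turn [ 0.0037  0.0006 -0.0009]
```

View pics/w2.png

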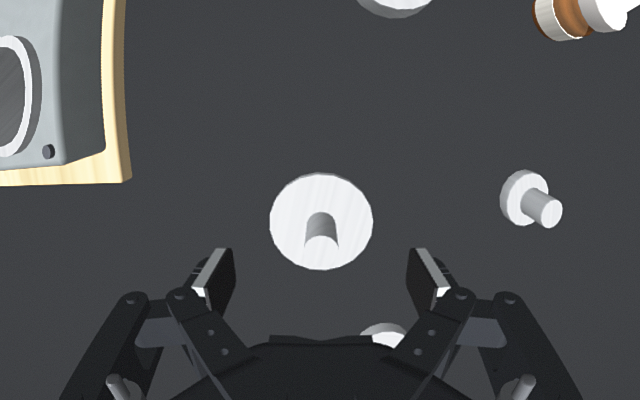

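The stem is at (321,240), centred between the fingers. I'll go down and close.

Request:
servo_tool(deltas=[0,-0.015,0.05,0.003,0,0,0,0,-0.015,0.1,0.003,0,0,0,0,-0.015,0.15,0.003,0,0,0,0,-0.015,0.185,0.003,0,0,0,0,-0.015,0.185,0.003,0,0,0.3,0,-0.015,0.185,0.003,0,0,0.7,0,-0.015,0.185,0.003,0,0,1,0,-0.015,0.185,0.003,0,0,1])

```text
t: 3.58
eef_pos: [0.4424, -0.1455, 0.032]
orientation: [-179.9, -0.0, -86.1]
contact_force: [-0.1, 0.3, 0.1]
opening: 0.0387
```

Request:
servo_tool(deltas=[0,0,0,0,0,0,1,0,0,0,0,0,0,1,0,0,0,0,0,0,1,0,0,0,0,0,0,1,0,0,0,0,0,0,1,0,0,0,0,0,0,1,0,0,0,0,0,0,1,0,0,0,0,0,0,1])

```text
t: 4.25
eef_pos: [0.4426, -0.1455, 0.0324]
orientation: [-179.9, -0.0, -86.1]
contact_force: [-0.4, 0.8, 5.1]
opening: 0.0163
```

```bash
python3 -c "
from h import *
print(robot.state());goto([.527,.0525,.25],[180,0,-86])
grab('wrist','w3');grab('side','d3');grab('scene','s3')"
```

```text
{'t': 4.25, 'joints': array([-1.96284985e+01,  2.32092855e+01,  1.19614099e+02,  6.09184357e-02,
        3.70523492e+01,  6.64067078e+01]), 'dq': array([ 0.03197146, -0.00385406,  0.12816724, -0.03582539,  0.03751052,
       -0.00436725]), 'joint_efforts': array([-6.46599680e-01, -3.41555750e+01, -1.33831733e+01, -2.36347821e-01,
       -3.36811105e-01, -8.90703814e-03]), 'eef_pos': array([ 0.44264845, -0.14545169,  0.03242373]), 'orientation': array([-1.79871402e+02, -1.59959407e-02, -8.60838026e+01]), 'contact_force': array([-0.41419111,  0.77688057,  5.09927225]), 'wrist_torque': array([0.2343277 , 0.11842126, 0.02421539]), 'opening': 0.016295270257982695}
t 4.25 shift [-1.2778 -0.6544 -1.4494] turn [-0.0014 -0.0002 -0.0009]
```

View pics/w3.png

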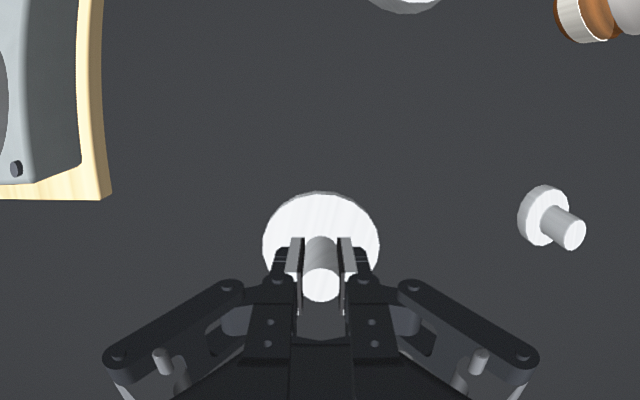

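Request:
servo_tool(deltas=[0,0,-0.04,0,0,0,1,0,0,-0.1,0,0,0,1,0,0,-0.2,0,0,0,1,0,0,-0.32,0,0,0,1,0,0,-0.46,0,0,0,1,-0.05,-0.02,-0.6,0,0,0,1,-0.1,-0.05,-0.74,0,0,0,1,-0.15,-0.08,-0.85,0,0,0,1])

```text
t: 5.07
eef_pos: [0.4529, -0.1221, 0.162]
orientation: [-179.8, -0.1, -86.1]
contact_force: [0.0, -0.3, -2.6]
opening: 0.0165
```

```bash
python3 -c "
from h import *
print(robot.state());goto([.526,.0525,.21],[180,0,-86])
grab('wrist','w4')"
```

```text
{'t': 5.0667, 'joints': array([-1.65061996e+01,  1.30340217e+01,  1.10359459e+02,  2.41765113e-02,
        5.63875924e+01,  6.95912188e+01]), 'dq': array([ 12.97750672, -10.68879906, -18.04169376,   0.03157893,
        28.82427667,  12.52743519]), 'joint_efforts': array([-1.27308615e+00, -3.37537265e+01, -1.98232573e+01, -5.25210533e-03,
       -2.15766323e-01, -1.82791594e-01]), 'eef_pos': array([ 0.45289223, -0.12210027,  0.16200469]), 'orientation': array([-1.79787779e+02, -5.74239988e-02, -8.61108697e+01]), 'contact_force': array([ 0.02572218, -0.29729108, -2.55645427]), 'wrist_torque': array([-0.07279885, -0.03520556, -0.06006507]), 'opening': 0.016544815618842173}
t 5.07 shift [-1.1279 -0.5664 -0.319 ] turn [-0.0024 -0.0006 -0.0012]
```

View pics/w4.png

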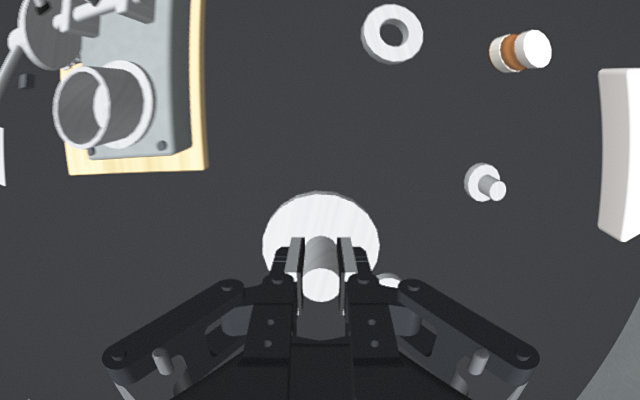

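Request:
servo_tool(deltas=[-0.1,-0.05,-0.08,0,0,0,1,-0.2,-0.1,-0.15,0,0,0,1,-0.3,-0.15,-0.2,0,0,0,1,-0.4,-0.18,-0.25,0,0,0,1,-0.46,-0.2,-0.25,-0.002,0,-0.001,1,-0.5,-0.2,-0.25,-0.002,0,-0.001,1,-0.5,-0.2,-0.25,-0.002,0,-0.001,1,-0.5,-0.2,-0.25,-0.002,0,-0.001,1])

```text
t: 5.78
eef_pos: [0.4791, -0.0448, 0.2015]
orientation: [-179.7, -0.1, -86.0]
contact_force: [-0.8, 0.0, -2.7]
opening: 0.0162
```

```bash
python3 -c "
from h import *
print(robot.state()['eef_pos'])
grab('wrist','w5')"
```

```text
[ 0.47906471 -0.04482379  0.20152089]
```

View pics/w5.png

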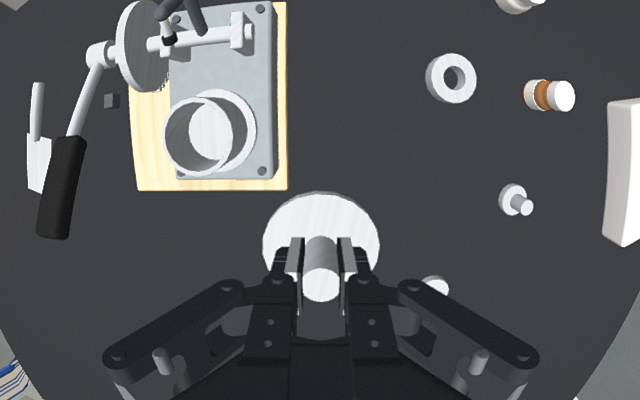

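The view shows the cup rim at about (198,136), the held flange at (321,245), the lever grip at (62,188) and the board edges. I'll zoom in to pick edge points.

```bash
python3 -c "
from h import *
im=ld('w5')['color']
cv2.imwrite('pics/w5r.png',cv2.resize(im[80:200,140:280],None,fx=5,fy=5,interpolation=cv2.INTER_CUBIC))
cv2.imwrite('pics/w5f.png',cv2.resize(im[180:310,250:392],None,fx=4.5,fy=4.5,interpolation=cv2.INTER_CUBIC))"
```

```text
(no output)
```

View pics/w5r.png

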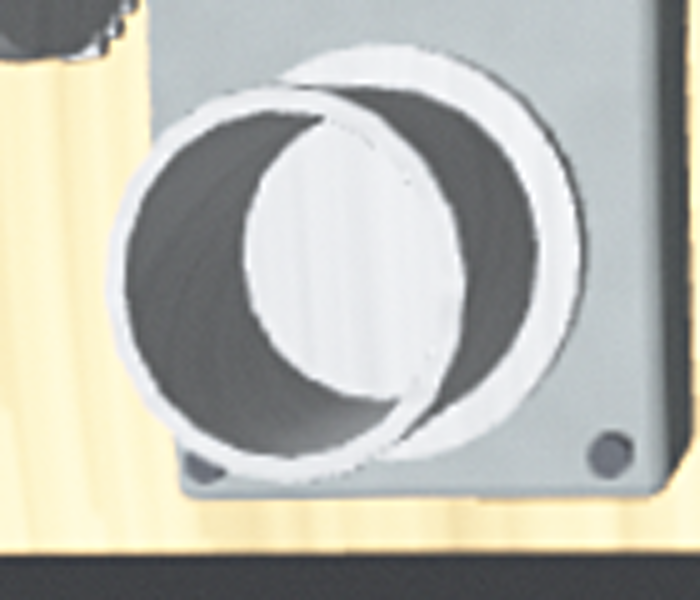

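View pics/w5f.png

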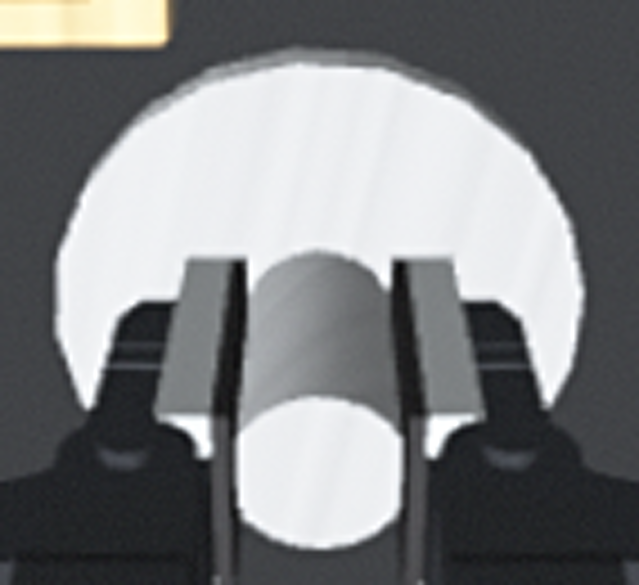

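```bash
cat >> h.py <<'E'
from scipy.optimize import least_squares
def circ(c,pts,z,fish=True,r0=None):
    P=np.array([plane(c,u,v,z,fish)[:2] for u,v in pts])
    if r0: f=lambda q:np.hypot(*(P-q[:2]).T)-r0
    else: f=lambda q:np.hypot(*(P-q[:2]).T)-q[2]
    q=least_squares(f,[*P.mean(0)]+([] if r0 else [.03])); return q.x, f(q.x)
E
python3 - <<'E'
from h import *
c=ld('w5')
Z=lambda L,k,ox,oy:[((u+.5)/k-.5+ox,(v+.5)/k-.5+oy) for u,v in L]
out=Z([(107,280),(130,190),(180,120),(250,86),(120,345),(180,440),(290,483),(467,280),(430,165),(445,375)],5,140,80)
inn=Z([(125,280),(150,195),(190,143),(245,116),(140,350),(180,412),(240,448),(300,459)],5,140,80)
fl=Z([(55,285),(583,295),(75,205),(130,145),(210,82),(310,62),(395,70),(470,105),(530,155),(572,215),(62,330),(90,405),(575,345),(550,405)],4.5,250,180)
st=Z([(235,472),(405,472),(320,549),(320,395),(262,412),(378,412)],4.5,250,180)
for n,L,z in [('out',out,.115),('inn',inn,.115),('fl',fl,.1811),('st',st,.2151)]:
    for dz in (-.004,0,.004):
        q,r=circ(c,L,z+dz);print(n,dz,q.round(4),np.abs(r).max().round(4))
E
```

```text
out -0.004 [0.5264 0.0519 0.0301] 0.0005
out 0 [0.5269 0.0503 0.0295] 0.0005
out 0.004 [0.5275 0.0486 0.029 ] 0.0005
inn -0.004 [0.5262 0.052  0.0265] 0.0003
inn 0 [0.5267 0.0503 0.026 ] 0.0003
inn 0.004 [0.5272 0.0487 0.0255] 0.0003
fl -0.004 [ 0.4761 -0.0457  0.0327] 0.0009
fl 0 [ 0.4782 -0.0455  0.0318] 0.0009
fl 0.004 [ 0.4803 -0.0454  0.031 ] 0.0008
st -0.004 [ 0.4752 -0.0455  0.0092] 0.0006
st 0 [ 0.4779 -0.0453  0.0089] 0.0005
st 0.004 [ 0.4806 -0.0451  0.0086] 0.0005
```

```bash
python3 -c "
from h import *
goto([.452,.0515,.195],[180,0,-86])"
```

```text
t 5.83 shift [-0.6548  0.1359  0.0419] turn [-0.0034 -0.0015  0.0001]
```

Request:
servo_tool(deltas=[-0.1,0.02,0.01,0,0,0,1,-0.2,0.05,0.02,0,0,0,1,-0.35,0.08,0.03,-0.002,-0.001,0,1,-0.5,0.11,0.04,-0.003,-0.001,0,1,-0.6,0.135,0.042,-0.003,-0.001,0,1,-0.65,0.135,0.042,-0.003,-0.001,0,1,-0.655,0.135,0.042,-0.003,-0.001,0,1,-0.655,0.135,0.042,-0.003,-0.001,0,1])

```text
t: 6.5
eef_pos: [0.4525, 0.051, 0.1949]
orientation: [-180.0, -0.1, -86.0]
contact_force: [0.3, 0.1, -1.8]
opening: 0.0162
```

```bash
python3 -c "
from h import *
print(robot.state()['eef_pos'],robot.state()['orientation'])
im=grab('wrist','w6')['color']
cv2.imwrite('pics/w6r.png',cv2.resize(im[70:310,230:410],None,fx=2.5,fy=2.5,interpolation=cv2.INTER_CUBIC))
print(im.shape)"
```

```text
[0.45246336 0.05103588 0.19493572] [-1.79950730e+02 -8.18753912e-02 -8.59713881e+01]
(400, 640, 3)
```

View pics/w6.png

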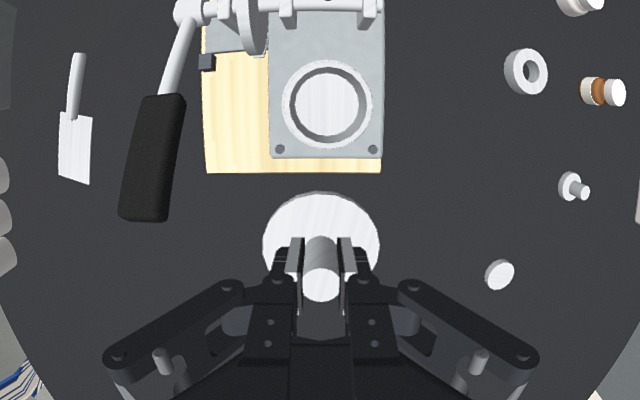

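The cup is seen almost from above, with its mouth at about (327,103). Now a zoom on it.

```bash
python3 -c "
from h import *
im=ld('w6')['color']
cv2.imwrite('pics/w6r.png',cv2.resize(im[50:160,270:385],None,fx=5,fy=5,interpolation=cv2.INTER_CUBIC))"
```

```text
(no output)
```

View pics/w6r.png

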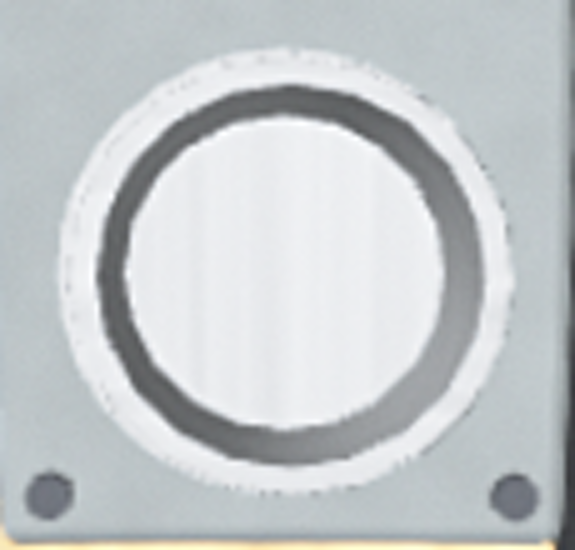

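Run:
```python
from h import *
c=ld('w6');g=cv2.cvtColor(c['color'],cv2.COLOR_BGR2GRAY)[50:160,270:385]
g=cv2.resize(g,None,fx=5,fy=5,interpolation=cv2.INTER_CUBIC)
fl=np.zeros_like(g);m=(g<185).astype(np.uint8)
n,l,st,ce=cv2.connectedComponentsWithStats(m);i=l[276,110];print(st[i])
cs,h=cv2.findContours((l==i).astype(np.uint8),cv2.RETR_CCOMP,cv2.CHAIN_APPROX_NONE)
for k in sorted(cs,key=len)[-2:]:
    L=[((u+.5)/5-.5+270,(v+.5)/5-.5+50) for u,v in k[::10,0]]
    for z in (.112,.115,.118,.066):
        q,r=circ(c,L,z);print(len(k),z,q.round(4),np.abs(r).max().round(4))
print(c['R'].T@-c['t'])
# flange & board edges
Z=lambda L,k,ox,oy:[((u+.5)/k-.5+ox,(v+.5)/k-.5+oy) for u,v in L]
for a,b in [((206,173),(380,173)),((204,60),(206,173)),((380,173),(383,20))]:
    pa=plane(c,*a,.018,True);pb=plane(c,*b,.018,True);d=pb-pa;print(pa.round(4),pb.round(4),np.degrees(np.arctan2(d[1],d[0])).round(1))
```

```text
[   96    84   388   383 38189]
899 0.112 [0.5272 0.0517 0.0215] 0.0003
899 0.115 [0.5273 0.0517 0.0212] 0.0003
899 0.118 [0.5273 0.0518 0.0209] 0.0003
899 0.066 [0.5268 0.0506 0.0262] 0.0004
1092 0.112 [0.5269 0.051  0.0262] 0.0003
1092 0.115 [0.527  0.051  0.0258] 0.0003
1092 0.118 [0.527  0.0511 0.0255] 0.0003
1092 0.066 [0.5265 0.0498 0.0319] 0.0004
[0.52919196 0.05638155 0.32404798]
[0.4492 0.172  0.018 ] [ 0.4613 -0.0104  0.018 ] -86.2
[0.5677 0.1766 0.018 ] [0.4492 0.172  0.018 ] -177.8
[ 0.4613 -0.0104  0.018 ] [6.175e-01 5.000e-04 1.800e-02] 4.0
```

```bash
python3 -c "
from h import *
goto([.528,.0514,.165],[180,0,-86])"
```

```text
t 6.55 shift [ 0.0305 -0.5021  0.2001] turn [-0.0005 -0.0009 -0.0001]
```

Request:
servo_tool(deltas=[0.005,-0.08,0.02,0,0,0,1,0.01,-0.18,0.05,0,0,0,1,0.018,-0.3,0.09,0,-0.001,0,1,0.025,-0.42,0.14,0,-0.001,0,1,0.03,-0.48,0.18,0,-0.001,0,1,0.03,-0.502,0.2,0,-0.001,0,1,0.03,-0.502,0.2,0,-0.001,0,1,0.03,-0.502,0.2,0,-0.001,0,1])

```text
t: 7.22
eef_pos: [0.5274, 0.0511, 0.1646]
orientation: [179.9, 0.0, -86.0]
contact_force: [-0.5, -0.0, -2.2]
opening: 0.0163
```

```bash
python3 -c "
from h import *
print(robot.state()['orientation'])
goto([.528,.0514,.148],[180,0,-86])
goto([.528,.0514,.1405],[180,0,-86])
a=grab('scene','s7')['color'];b=grab('side','d7')['color']
A=cv2.resize(a[150:260,270:390],None,fx=3.3,fy=3.3,interpolation=2);B=cv2.resize(b[120:230,265:385],None,fx=3.3,fy=3.3,interpolation=2);cv2.imwrite('pics/sd7.png',np.hstack([A,B]))"
```

```text
[ 1.79946806e+02  2.68366834e-03 -8.60299955e+01]
t 7.22 shift [-0.0016 -0.0043  0.1108] turn [ 0.0006  0.     -0.0003]
t 7.22 shift [-0.0016 -0.0044  0.1608] turn [ 0.0006  0.     -0.0003]
```

View pics/sd7.png

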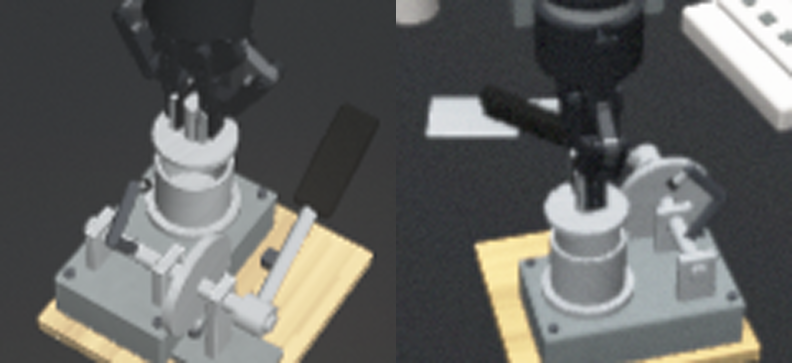

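Both views show the cover centred above the cup. I'll lower it gently to TCP z of about 0.141 and watch the force.

Request:
servo_tool(deltas=[-0.001,-0.004,0.02,0,0,0,1,-0.001,-0.004,0.045,0,0,0,1,-0.001,-0.004,0.07,0,0,0,1,-0.001,-0.004,0.09,0,0,0,1,-0.001,-0.004,0.105,0,0,0,1,-0.001,-0.004,0.115,0,0,0,1,-0.001,-0.004,0.12,0,0,0,1,-0.001,-0.004,0.125,0,0,0,1])

```text
t: 7.98
eef_pos: [0.528, 0.0515, 0.1464]
orientation: [-180.0, 0.0, -86.0]
contact_force: [-0.2, 0.0, -2.1]
opening: 0.0162
```

```bash
python3 -c "
from h import *
s=robot.state();print(s['contact_force'],s['wrist_torque'],s['orientation'])
goto([.528,.0514,.1405],[180,0,-86])"
```

```text
[-0.22908093  0.01332793 -2.14204278] [-0.04728356  0.01907739 -0.01729684] [-1.79966627e+02  4.23867641e-03 -8.60115227e+01]
t 7.98 shift [0.0009 0.0002 0.0396] turn [-0.0004  0.     -0.0001]
```

Request:
servo_tool(deltas=[0,0,0.006,0,0,0,1,0,0,0.012,0,0,0,1,0,0,0.018,0,0,0,1,0,0,0.022,0,0,0,1,0,0,0.026,0,0,0,1,0,0,0.03,0,0,0,1,0,0,0.034,0,0,0,1,0,0,0.036,0,0,0,1])

```text
t: 8.65
eef_pos: [0.528, 0.0516, 0.1415]
orientation: [-180.0, 0.0, -86.0]
contact_force: [-2.5, 0.8, 2.8]
opening: 0.0165
```

```bash
python3 -c "
from h import *
s=robot.state();print(s['contact_force'],s['wrist_torque'],s['eef_pos'])"
```

```text
[-2.50022013  0.76259603  2.7929672 ] [-0.06753046  0.2884698  -0.01105426] [0.52800216 0.0515733  0.14145791]
```

Request:
servo_tool(deltas=[0,0.002,-0.002,0,0,0,1,0,0.004,0,0,0,0,1,0,0.006,0,0,0,0,1,0,0.006,0.004,0,0,0,1,0,0.006,0.006,0,0,0,1,0,0.006,0.008,0,0,0,1,0,0.006,0.008,0,0,0,1,0,0.006,0.008,0,0,0,1])

```text
t: 9.32
eef_pos: [0.5274, 0.0515, 0.1414]
orientation: [-179.9, 0.0, -86.0]
contact_force: [-1.6, 0.6, 6.1]
opening: 0.0166
```

```bash
python3 -c "
from h import *
s=robot.state();print(s['contact_force'],s['wrist_torque'],s['eef_pos'])
c=grab('wrist','w8');im=c['color'];cv2.imwrite('pics/w8c.png',cv2.resize(im[150:310,220:420],None,fx=3.5,fy=3.5,interpolation=2))
a=grab('scene','s8')['color'];b=grab('side','d8')['color']
A=cv2.resize(a[170:230,295:365],None,fx=5.5,fy=5.5,interpolation=2);B=cv2.resize(b[160:220,290:360],None,fx=5.5,fy=5.5,interpolation=2);cv2.imwrite('pics/sd8.png',np.hstack([A,B]))"
```

```text
[-1.57114998  0.6255304   6.09698038] [-0.11695466  0.30531149 -0.03692716] [0.52735677 0.05154105 0.14143888]
```

View pics/sd8.png

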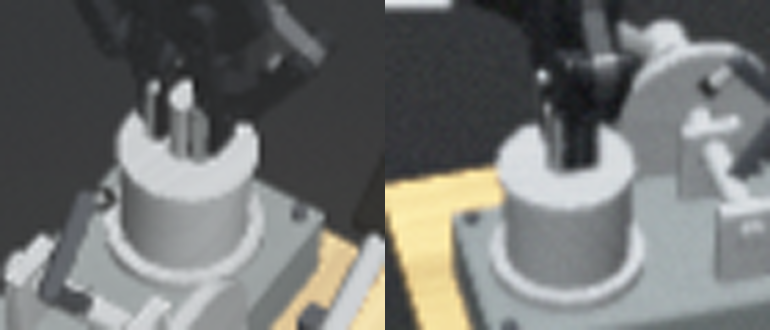

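View pics/w8c.png

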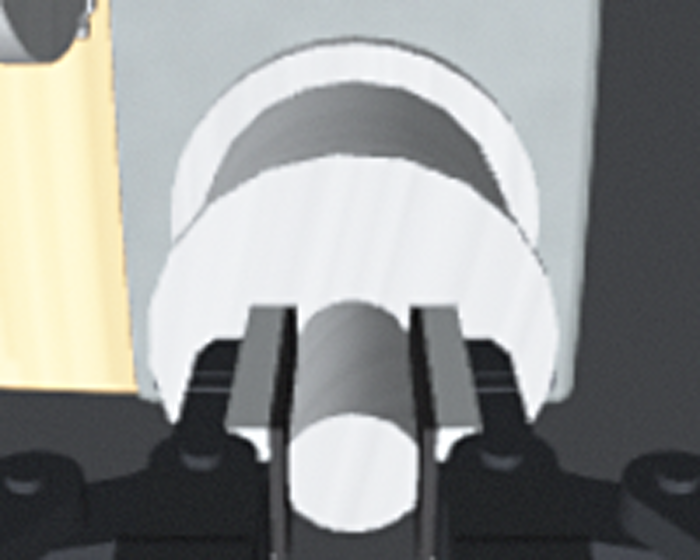

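The cover looks home: the depth matches and it stopped stiffly, with the flange flush on the rim in both views. I'll release it.

Request:
servo_tool(deltas=[0,0,0,0,0,0,0.8,0,0,0,0,0,0,0.7,0,0,0,0,0,0,0.6,0,0,0,0,0,0,0.5,0,0,0,0,0,0,0.4,0,0,0,0,0,0,0.4,0,0,0,0,0,0,0.4,0,0,0,0,0,0,0.4])

```text
t: 10.13
eef_pos: [0.5274, 0.0515, 0.1414]
orientation: [-179.9, 0.0, -86.0]
contact_force: [0.6, -0.8, 0.3]
opening: 0.0518
```

Request:
servo_tool(deltas=[0,0,-0.02,0,0,0,0.4,0,0,-0.05,0,0,0,0.4,0,0,-0.1,0,0,0,0.4,0,0,-0.17,0,0,0,0.4,0,0,-0.25,0,0,0,0.4,0,0,-0.34,0,0,0,0.4,0,0,-0.42,0,0,0,0.4,0,0,-0.45,0,0,0,0.4])

```text
t: 10.8
eef_pos: [0.5284, 0.0516, 0.2118]
orientation: [-179.6, 0.0, -86.0]
contact_force: [1.1, -0.4, 0.1]
opening: 0.0512
```

```bash
python3 -c "
from h import *
s=robot.state();print(s)
c=grab('wrist','w9');im=c['color'];cv2.imwrite('pics/w9c.png',cv2.resize(im[100:260,220:420],None,fx=3,fy=3,interpolation=2))
a=grab('scene','s9')['color'];b=grab('side','d9')['color']
A=cv2.resize(a[170:230,295:365],None,fx=5.5,fy=5.5,interpolation=2);B=cv2.resize(b[160:220,290:360],None,fx=5.5,fy=5.5,interpolation=2);cv2.imwrite('pics/sd9.png',np.hstack([A,B]))"
```

```text
{'t': 10.8, 'joints': array([4.33581341e+00, 1.55766101e+01, 9.86737819e+01, 1.65989864e-03,
       6.53690673e+01, 9.03379155e+01]), 'dq': array([ 0.12579745, -1.63090471, -3.04014764, -0.03242999,  5.84307001,
        0.02279503]), 'joint_efforts': array([ 9.59294084e-04, -3.70723379e+01, -2.16379952e+01, -8.03057742e-05,
        6.61340472e-02, -1.52438037e-05]), 'eef_pos': array([0.52839932, 0.05160375, 0.21182254]), 'orientation': array([-1.79619475e+02,  3.75770194e-03, -8.60027764e+01]), 'contact_force': array([ 1.05110833, -0.43043374,  0.08199724]), 'wrist_torque': array([-0.03843554, -0.07144359, -0.02476662]), 'opening': 0.05124545379528503}
```

View pics/sd9.png

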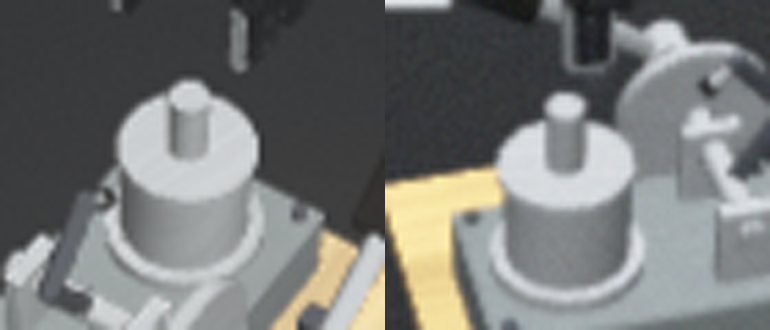

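View pics/w9.png

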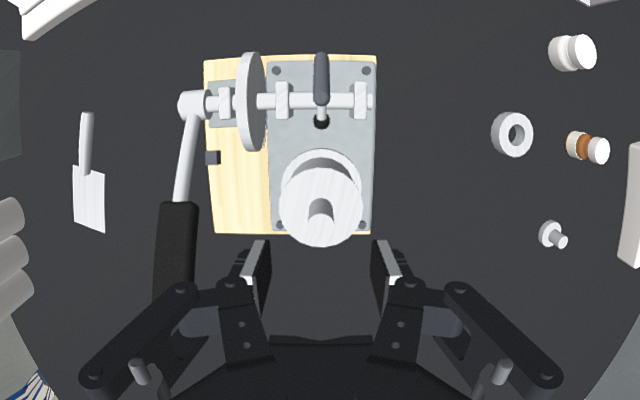

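The cover stands level on the cup, stem at side zoom (565,110) and scene zoom (190,95). The lever grip runs from about (178,205) to (172,300) in the wrist view. Now I'll check the seating numerically and plan the lever poses.

```bash
cat >> h.py <<'E'
YAW=np.radians(4.0);CUP=np.array([.527,.0515,0])
ux=np.array([np.cos(YAW),np.sin(YAW),0]);uy=np.array([-np.sin(YAW),np.cos(YAW),0]);uz=np.array([0,0,1.])
PIV=CUP+.08*ux+.105*uy+.09*uz
def pad(th,a=.125,lift=0.):
    al=.44-th; u=-ux*np.cos(al)+uz*np.sin(al); n=ux*np.sin(al)+uz*np.cos(al)
    tcp=PIV+a*u+(.008+.014+lift)*n
    x=-uy;z=-n;y=np.cross(z,x)
    return tcp,Ro.from_matrix(np.array([x,y,z]).T)
def gopad(th,a=.125,lift=0.):
    p,R=pad(th,a,lift);return goto(p,R.as_euler('xyz',degrees=True))
def theta(a=.125):
    s=robot.state();R=Ro.from_euler('xyz',s['orientation'],degrees=True)
    tip=s['eef_pos']+.014*R.as_matrix()[:,2]-PIV
    X=-tip@ux;Z=tip[2]; # tip on plane .008 above bar
    r=np.hypot(X,Z);al=np.arctan2(Z,X)-np.arcsin(.008/r);zt=R.as_matrix()[:,2];alt=np.arctan2(-(zt@ux),-zt[2])
    F=s['contact_force'];n=ux*np.sin(al)+uz*np.cos(al)
    print('t %.2f theta %.3f tooltheta %.3f along %.4f yoff %.4f Fn %.2f F'%(s['t'],.44-al,.44-alt,np.sqrt(r*r-.008**2),tip@uy,F@n),F.round(1))
E
python3 - <<'E'
from h import *
s=ld('scene0');a=ld('s9');b=ld('d9')
S=lambda u,v:((u+.5)/5.5-.5+295,(v+.5)/5.5-.5+170)
D=lambda u,v:((u-385+.5)/5.5-.5+290,(v+.5)/5.5-.5+160)
for n,p,q in [('stem',(190,95),(565,105)),('flange',(188,150),(565,166))]:
    print(n,tri([ray(a,*S(*p)),ray(b,*D(*q))]).round(4))
for n,X in [('fl',CUP+[0,0,.121])]: print(proj(a,X),S(188,150),proj(b,X),D(565,166))
print(PIV,pad(-.1)[0],pad(-.1,lift=.03)[0])
c=ld('w9');w6=ld('w6')
print('grip pred w6',[proj(w6,PIV+d*(-ux*np.cos(.54)+uz*np.sin(.54))+.008*(ux*np.sin(.54)+uz*np.cos(.54))+e*uy,True).round() for d in(.085,.165) for e in (-.015,.015)])
gopad(-.12,lift=.04)
E
```

```text
stem [0.5256 0.0523 0.1553]
flange [0.5258 0.0528 0.1183]
[328.04740794 196.2460269 ] (328.77272727272725, 196.86363636363637) [322.79523233 189.20450239] (322.3181818181818, 189.77272727272728)
[0.59948069 0.16182474 0.09      ] [0.50381171 0.15513492 0.17313659] [0.51919822 0.15621085 0.19886785]
grip pred w6 [array([183.,  93.]), array([143.,  98.]), array([163., 222.]), array([121., 220.])]
t 10.95 shift [-0.7    -0.0444  0.0039] turn [-0.3585  0.     -0.    ]
```

```bash
python3 -c "
from h import *
gopad(-.10,lift=.06)"
```

```text
t 10.95 shift [-0.7    -0.0975 -0.1004] turn [-0.3457  0.     -0.    ]
```

Request:
servo_tool(deltas=[0,0,-0.1,0,0,0,1,-0.06,0,-0.22,-0.05,0,0,1,-0.16,-0.02,-0.25,-0.1,0,0,1,-0.3,-0.04,-0.25,-0.17,0,0,1,-0.45,-0.06,-0.22,-0.24,0,0,1,-0.6,-0.09,-0.17,-0.3,0,0,1,-0.68,-0.1,-0.12,-0.345,0,0,1,-0.7,-0.1,-0.1,-0.345,0,0,1])

```text
t: 11.62
eef_pos: [0.5357, 0.1592, 0.2196]
orientation: [148.7, -0.0, -85.9]
contact_force: [-0.5, -0.7, -0.8]
opening: 0.0003
```

```bash
python3 -c "
from h import *
gopad(-.10,lift=.01);theta()
grab('wrist','w10');a=grab('scene','s10')['color'];b=grab('side','d10')['color']
A=cv2.resize(a[130:260,290:420],None,fx=3,fy=3,interpolation=2);B=cv2.resize(b[90:220,260:390],None,fx=3,fy=3,interpolation=2);cv2.imwrite('pics/sd10.png',np.hstack([A,B]))"
```

```text
t 11.62 shift [0.0115 0.0222 0.309 ] turn [ 0.0042 -0.0008  0.0008]
t 11.62 theta -0.529 tooltheta -0.107 along 0.1372 yoff 0.0018 Fn -0.86 F [-0.5 -0.7 -0.8]
```

View pics/sd10.png

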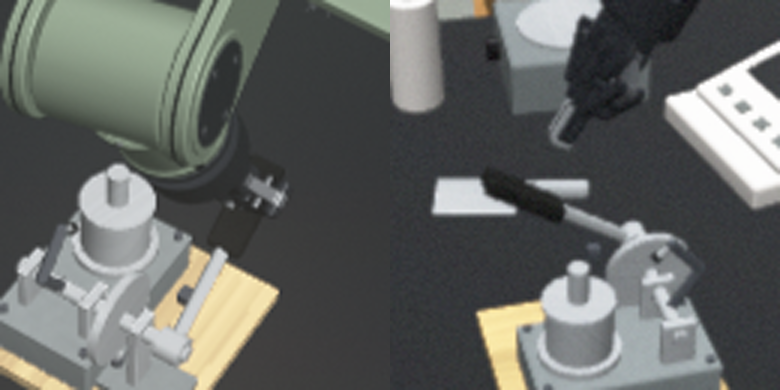

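View pics/w10.png

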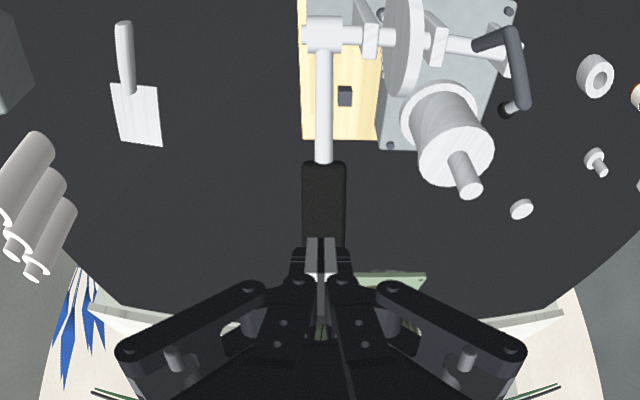

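The closed fingers are in line with the grip (column about 323) and above it. I'll descend to 10 mm clearance.

Request:
servo_tool(deltas=[0.002,0.004,0.04,0,0,0,1,0.005,0.01,0.1,0.002,0,0,1,0.01,0.02,0.16,0.004,0,0,1,0.011,0.022,0.22,0.004,0,0,1,0.011,0.022,0.27,0.004,0,0,1,0.011,0.022,0.3,0.004,0,0,1,0.011,0.022,0.309,0.004,0,0,1,0.011,0.022,0.309,0.004,0,0,1])

```text
t: 12.43
eef_pos: [0.5078, 0.1532, 0.1859]
orientation: [149.4, -0.0, -86.0]
contact_force: [-0.3, -0.4, 0.2]
opening: -0.0003
```

```bash
python3 -c "
from h import *
theta()
for th in (-.1,-.03,.03,.08):gopad(th)"
```

```text
t 12.43 theta -0.200 tooltheta -0.094 along 0.1297 yoff -0.0022 Fn -0.00 F [-0.3 -0.4  0.2]
t 12.43 shift [-0.015  -0.0215  0.0863] turn [-0.0041 -0.0005 -0.0002]
t 12.43 shift [-0.015  -0.0129  0.1449] turn [ 0.0404 -0.0005 -0.0002]
t 12.43 shift [-0.0151 -0.0088  0.1955] turn [ 0.0786 -0.0005 -0.0002]
t 12.43 shift [-0.0151 -0.0077  0.2378] turn [ 0.1105 -0.0005 -0.0002]
```

Request:
servo_tool(deltas=[-0.005,-0.006,0.02,0,0,0,1,-0.01,-0.012,0.04,0,0,0,1,-0.015,-0.018,0.06,0,0,0,1,-0.015,-0.02,0.075,0,0,0,1,-0.015,-0.02,0.087,0,0,0,1,-0.015,-0.018,0.1,0.01,0,0,1,-0.015,-0.016,0.11,0.02,0,0,1,-0.015,-0.015,0.12,0.025,0,0,1])

```text
t: 13.1
eef_pos: [0.5005, 0.1549, 0.17]
orientation: [151.8, -0.0, -86.0]
contact_force: [0.4, -0.5, 5.2]
opening: -0.0003
```

```bash
python3 -c "
from h import *
theta()
for th in (0,.03,.06,.09,.13,.18):gopad(th)"
```

```text
t 13.10 theta -0.065 tooltheta -0.053 along 0.1254 yoff -0.0000 Fn 4.70 F [ 0.4 -0.5  5.2]
t 13.10 shift [-0.0003  0.0048  0.0544] turn [ 0.0337 -0.0006 -0.0001]
t 13.10 shift [-0.0003  0.0075  0.0797] turn [ 0.0528 -0.0006 -0.0001]
t 13.10 shift [-0.0003  0.0095  0.105 ] turn [ 0.0719 -0.0006 -0.0001]
t 13.10 shift [-0.0003  0.0106  0.1304] turn [ 0.091  -0.0006 -0.0001]
t 13.10 shift [-0.0004  0.011   0.1642] turn [ 1.164e-01 -6.000e-04 -1.000e-04]
t 13.10 shift [-0.0004  0.0096  0.2065] turn [ 1.483e-01 -6.000e-04 -1.000e-04]
```

Request:
servo_tool(deltas=[0,0.001,0.012,0.006,0,0,1,0,0.002,0.024,0.013,0,0,1,0,0.003,0.036,0.02,0,0,1,0,0.004,0.048,0.027,0,0,1,0,0.005,0.06,0.034,0,0,1,0,0.006,0.07,0.045,0,0,1,0,0.0075,0.08,0.053,0,0,1,0,0.0075,0.08,0.053,0,0,1])

```text
t: 13.77
eef_pos: [0.494, 0.1544, 0.1612]
orientation: [156.7, -0.0, -86.0]
contact_force: [1.6, -0.2, 8.0]
opening: 0.0003
```

```bash
python3 -c "
from h import *
theta()
for th in (.03,.08,.12):gopad(th)"
```

```text
t 13.77 theta 0.021 tooltheta 0.032 along 0.1254 yoff -0.0001 Fn 7.97 F [ 1.6 -0.2  8. ]
t 13.77 shift [-0.0003 -0.0025  0.0076] turn [-0.0016 -0.0006  0.0002]
t 13.77 shift [-0.0004  0.0038  0.0494] turn [ 0.0303 -0.0006  0.0002]
t 13.77 shift [-0.0004  0.0074  0.083 ] turn [ 0.0557 -0.0006  0.0002]
```

Request:
servo_tool(deltas=[0,0,0.008,0.004,0,0,1,0,0,0.016,0.008,0,0,1,0,0.001,0.024,0.013,0,0,1,0,0.002,0.032,0.018,0,0,1,0,0.003,0.04,0.023,0,0,1,0,0.004,0.05,0.03,0,0,1,0,0.004,0.05,0.03,0,0,1,0,0.004,0.05,0.03,0,0,1])

```text
t: 14.43
eef_pos: [0.4904, 0.1542, 0.1554]
orientation: [159.4, -0.0, -86.0]
contact_force: [-0.6, -0.9, 6.8]
opening: -0.0002
```

```bash
python3 -c "
from h import *
theta()
for th in (.12,.16):gopad(th)"
```

```text
t 14.43 theta 0.074 tooltheta 0.080 along 0.1254 yoff -0.0001 Fn 6.16 F [-0.6 -0.9  6.8]
t 14.43 shift [-0.0003  0.0028  0.0383] turn [ 0.0253 -0.0006  0.0003]
t 14.43 shift [-0.0003  0.0066  0.0719] turn [ 0.0508 -0.0006  0.0003]
```

Request:
servo_tool(deltas=[0,0,0.008,0.005,0,0,1,0,0.001,0.016,0.01,0,0,1,0,0.002,0.024,0.015,0,0,1,0,0.002,0.032,0.02,0,0,1,0,0.003,0.04,0.025,0,0,1,0,0.003,0.042,0.027,0,0,1,0,0.003,0.042,0.027,0,0,1,0,0.003,0.042,0.027,0,0,1])

```text
t: 15.1
eef_pos: [0.4876, 0.154, 0.15]
orientation: [161.8, -0.0, -86.0]
contact_force: [-1.2, -1.8, 6.1]
opening: 0.0001
```

```bash
python3 -c "
from h import *
theta()
for th in (.15,.18,.22):gopad(th)"
```

```text
t 15.10 theta 0.122 tooltheta 0.122 along 0.1253 yoff -0.0000 Fn 5.38 F [-1.2 -1.8  6.1]
t 15.10 shift [-0.0002  0.0015  0.0231] turn [ 0.0178 -0.0005  0.0004]
t 15.10 shift [-0.0002  0.0049  0.0482] turn [ 0.0369 -0.0005  0.0004]
t 15.10 shift [-0.0003  0.0081  0.0819] turn [ 0.0623 -0.0005  0.0004]
```

Request:
servo_tool(deltas=[0,0,0.008,0.006,0,0,1,0,0.001,0.016,0.012,0,0,1,0,0.002,0.024,0.018,0,0,1,0,0.003,0.032,0.024,0,0,1,0,0.004,0.038,0.028,0,0,1,0,0.004,0.04,0.03,0,0,1,0,0.004,0.04,0.03,0,0,1,0,0.004,0.04,0.03,0,0,1])

```text
t: 15.77
eef_pos: [0.485, 0.1538, 0.1446]
orientation: [164.5, -0.0, -86.0]
contact_force: [-0.9, -0.4, 4.9]
opening: 0.0001
```

```bash
python3 -c "
from h import *
theta()
for th in (.2,.22,.25):gopad(th)"
```

```text
t 15.77 theta 0.170 tooltheta 0.169 along 0.1252 yoff -0.0000 Fn 4.52 F [-0.9 -0.4  4.9]
t 15.77 shift [-0.      0.003   0.0254] turn [ 0.0197 -0.0005  0.0004]
t 15.77 shift [-0.      0.0052  0.0422] turn [ 0.0324 -0.0005  0.0004]
t 15.77 shift [-0.0001  0.008   0.0674] turn [ 0.0515 -0.0005  0.0004]
```

Request:
servo_tool(deltas=[0,0,0.008,0.006,0,0,1,0,0.001,0.016,0.012,0,0,1,0,0.002,0.024,0.018,0,0,1,0,0.003,0.032,0.024,0,0,1,0,0.004,0.04,0.03,0,0,1,0,0.005,0.045,0.034,0,0,1,0,0.005,0.045,0.034,0,0,1,0,0.005,0.045,0.034,0,0,1])

```text
t: 16.43
eef_pos: [0.4827, 0.1537, 0.1394]
orientation: [167.6, -0.0, -85.9]
contact_force: [-1.5, -1.1, 9.9]
opening: -0.0001
```

```bash
python3 -c "
from h import *
theta()
for th in (.25,.27,.29):gopad(th)"
```

```text
t 16.43 theta 0.215 tooltheta 0.223 along 0.1250 yoff 0.0000 Fn 9.32 F [-1.5 -1.1  9.9]
t 16.43 shift [0.0001 0.0039 0.0292] turn [ 0.0171 -0.0004  0.0005]
t 16.43 shift [0.     0.0062 0.0459] turn [ 0.0298 -0.0004  0.0005]
t 16.43 shift [0.     0.0082 0.0627] turn [ 0.0426 -0.0004  0.0005]
```

The second rib shows clearly: the push went from 4.5 N to 9.3 N.

Request:
servo_tool(deltas=[0,0,0.008,0.005,0,0,1,0,0.001,0.016,0.01,0,0,1,0,0.002,0.024,0.015,0,0,1,0,0.003,0.032,0.02,0,0,1,0,0.005,0.04,0.025,0,0,1,0,0.006,0.046,0.03,0,0,1,0,0.006,0.046,0.03,0,0,1,0,0.006,0.046,0.03,0,0,1])

```text
t: 17.1
eef_pos: [0.4804, 0.1535, 0.1331]
orientation: [170.3, -0.0, -85.9]
contact_force: [-1.4, -0.3, 7.0]
opening: 0.0001
```

```bash
python3 -c "
from h import *
theta()
for th in (.29,.31,.33):gopad(th)"
```

```text
t 17.10 theta 0.268 tooltheta 0.271 along 0.1250 yoff 0.0000 Fn 6.63 F [-1.4 -0.3  7. ]
t 17.10 shift [0.0002 0.0029 0.0185] turn [ 0.0124 -0.0004  0.0005]
t 17.10 shift [0.0001 0.0054 0.0353] turn [ 0.0251 -0.0003  0.0005]
t 17.10 shift [0.0001 0.0075 0.0521] turn [ 0.0379 -0.0003  0.0005]
```

Request:
servo_tool(deltas=[0,0,0.008,0.006,0,0,1,0,0.001,0.016,0.012,0,0,1,0,0.002,0.024,0.018,0,0,1,0,0.004,0.032,0.024,0,0,1,0,0.005,0.04,0.028,0,0,1,0,0.006,0.043,0.031,0,0,1,0,0.006,0.043,0.031,0,0,1,0,0.006,0.043,0.031,0,0,1])

```text
t: 17.77
eef_pos: [0.4785, 0.1534, 0.127]
orientation: [173.1, -0.0, -85.9]
contact_force: [-0.7, 0.3, 4.9]
opening: -0.0
```

```bash
python3 -c "
from h import *
theta()
for th in (.34,.36,.38):gopad(th)"
```

```text
t 17.77 theta 0.319 tooltheta 0.319 along 0.1249 yoff 0.0000 Fn 4.83 F [-0.7  0.3  4.9]
t 17.77 shift [0.0002 0.0038 0.0178] turn [ 0.0132 -0.0003  0.0005]
t 17.77 shift [0.0002 0.0062 0.0346] turn [ 0.0259 -0.0003  0.0005]
t 17.77 shift [0.0002 0.0083 0.0514] turn [ 0.0387 -0.0003  0.0005]
```

The second click is passed. Going on to about 0.36.

Request:
servo_tool(deltas=[0,0,0.006,0.004,0,0,1,0,0.001,0.012,0.008,0,0,1,0,0.002,0.018,0.013,0,0,1,0,0.004,0.024,0.018,0,0,1,0,0.005,0.03,0.022,0,0,1,0,0.006,0.034,0.025,0,0,1,0,0.006,0.034,0.025,0,0,1,0,0.006,0.034,0.025,0,0,1])

```text
t: 18.43
eef_pos: [0.4772, 0.1533, 0.1222]
orientation: [175.4, -0.0, -85.9]
contact_force: [-2.0, -1.5, 6.1]
opening: -0.0
```

```bash
python3 -c "
from h import *
theta()
for th in (.38,.4,.42):gopad(th)"
```

```text
t 18.43 theta 0.357 tooltheta 0.360 along 0.1248 yoff 0.0000 Fn 5.92 F [-2.  -1.5  6.1]
t 18.43 shift [0.0003 0.0042 0.019 ] turn [ 0.013  -0.0002  0.0006]
t 18.43 shift [0.0003 0.0066 0.0357] turn [ 0.0257 -0.0002  0.0006]
t 18.43 shift [0.0003 0.0087 0.0525] turn [ 0.0384 -0.0002  0.0006]
```

Request:
servo_tool(deltas=[0,0.001,0.008,0.005,0,0,1,0,0.002,0.016,0.01,0,0,1,0,0.003,0.024,0.016,0,0,1,0,0.005,0.032,0.022,0,0,1,0,0.006,0.038,0.026,0,0,1,0,0.006,0.04,0.027,0,0,1,0,0.006,0.04,0.027,0,0,1,0,0.006,0.04,0.027,0,0,1])

```text
t: 19.1
eef_pos: [0.476, 0.1532, 0.1168]
orientation: [177.9, -0.0, -85.9]
contact_force: [-1.9, 0.2, 6.7]
opening: 0.0003
```

```bash
python3 -c "
from h import *
theta()
for th in (.42,.44,.46):gopad(th)"
```

```text
t 19.10 theta 0.402 tooltheta 0.403 along 0.1247 yoff 0.0000 Fn 6.60 F [-1.9  0.2  6.7]
t 19.10 shift [0.0003 0.0043 0.0153] turn [ 0.0106 -0.0002  0.0007]
t 19.10 shift [0.0003 0.0067 0.032 ] turn [ 0.0234 -0.0002  0.0007]
t 19.10 shift [0.0003 0.0089 0.0488] turn [ 0.0361 -0.0002  0.0007]
```

Request:
servo_tool(deltas=[0,0.001,0.008,0.005,0,0,1,0,0.002,0.016,0.011,0,0,1,0,0.004,0.024,0.017,0,0,1,0,0.006,0.032,0.023,0,0,1,0,0.007,0.038,0.028,0,0,1,0,0.008,0.042,0.031,0,0,1,0,0.008,0.042,0.031,0,0,1,0,0.008,0.042,0.031,0,0,1])

```text
t: 19.77
eef_pos: [0.4749, 0.1532, 0.1109]
orientation: [-179.2, -0.0, -85.9]
contact_force: [-0.9, -0.7, 6.4]
opening: -0.0001
```

```bash
python3 -c "
from h import *
theta()
for th in (.47,.5,.52):gopad(th)"
```

```text
t 19.77 theta 0.449 tooltheta 0.454 along 0.1247 yoff 0.0001 Fn 6.39 F [-0.9 -0.7  6.4]
t 19.77 shift [0.0004 0.0047 0.0173] turn [ 0.0105 -0.0001  0.0009]
t 19.77 shift [0.0004 0.0084 0.0425] turn [ 0.0296 -0.0001  0.0009]
t 19.77 shift [0.0004 0.0103 0.0593] turn [ 0.0423 -0.0001  0.0009]
```

Request:
servo_tool(deltas=[0,0.001,0.008,0.006,0,0,1,0,0.002,0.016,0.012,0,0,1,0,0.004,0.024,0.017,0,0,1,0,0.006,0.032,0.023,0,0,1,0,0.007,0.038,0.027,0,0,1,0,0.008,0.042,0.03,0,0,1,0,0.008,0.042,0.03,0,0,1,0,0.008,0.042,0.03,0,0,1])

```text
t: 20.43
eef_pos: [0.4741, 0.1531, 0.1047]
orientation: [-176.5, -0.0, -85.9]
contact_force: [-0.2, -1.7, 4.1]
opening: -0.0003
```

```bash
python3 -c "
from h import *
theta()
for th in (.52,.54,.56):gopad(th)"
```

```text
t 20.43 theta 0.498 tooltheta 0.502 along 0.1246 yoff 0.0000 Fn 4.13 F [-0.2 -1.7  4.1]
t 20.43 shift [0.0003 0.0053 0.0181] turn [ 0.0117 -0.      0.0009]
t 20.43 shift [0.0003 0.0078 0.0349] turn [ 0.0245 -0.      0.0009]
t 20.43 shift [0.0003 0.0099 0.0517] turn [0.0372 0.     0.0009]
```

The third click is passed, with the force down to 4.1 N. Smaller steps from here.

Request:
servo_tool(deltas=[0,0.001,0.006,0.004,0,0,1,0,0.002,0.012,0.008,0,0,1,0,0.004,0.018,0.012,0,0,1,0,0.006,0.024,0.016,0,0,1,0,0.007,0.03,0.02,0,0,1,0,0.008,0.034,0.024,0,0,1,0,0.008,0.034,0.024,0,0,1,0,0.008,0.034,0.024,0,0,1])

```text
t: 21.1
eef_pos: [0.4736, 0.1531, 0.0998]
orientation: [-174.2, -0.0, -85.9]
contact_force: [-0.8, -1.2, 5.2]
opening: -0.0003
```

```bash
python3 -c "
from h import *
theta()
for th in (.56,.58,.6):gopad(th)"
```

```text
t 21.10 theta 0.537 tooltheta 0.541 along 0.1246 yoff 0.0001 Fn 5.29 F [-0.8 -1.2  5.2]
t 21.10 shift [0.0005 0.0056 0.0193] turn [0.0122 0.0001 0.0011]
t 21.10 shift [0.0005 0.0081 0.0361] turn [0.0249 0.0001 0.0011]
t 21.10 shift [0.0005 0.0102 0.0529] turn [0.0377 0.0001 0.0011]
```

Request:
servo_tool(deltas=[0,0.001,0.006,0.004,0,0,1,0,0.002,0.012,0.008,0,0,1,0,0.004,0.018,0.012,0,0,1,0,0.006,0.024,0.016,0,0,1,0,0.007,0.03,0.02,0,0,1,0,0.008,0.036,0.025,0,0,1,0,0.008,0.036,0.025,0,0,1,0,0.008,0.036,0.025,0,0,1])

```text
t: 21.77
eef_pos: [0.4733, 0.1531, 0.0949]
orientation: [-171.9, 0.0, -85.9]
contact_force: [-0.5, -1.8, 8.2]
opening: -0.0
```

```bash
python3 -c "
from h import *
theta()
for th in (.6,.62,.64):gopad(th)"
```

```text
t 21.77 theta 0.576 tooltheta 0.582 along 0.1246 yoff 0.0001 Fn 8.24 F [-0.5 -1.8  8.2]
t 21.77 shift [0.0004 0.0055 0.02  ] turn [0.0117 0.0002 0.0012]
t 21.77 shift [0.0004 0.0079 0.0368] turn [0.0244 0.0002 0.0012]
t 21.77 shift [0.0004 0.0101 0.0536] turn [0.0371 0.0002 0.0012]
```

The fourth rib's step is felt, at 8.2 N.

Request:
servo_tool(deltas=[0,0.001,0.007,0.004,0,0,1,0,0.003,0.014,0.008,0,0,1,0,0.004,0.021,0.013,0,0,1,0,0.006,0.028,0.018,0,0,1,0,0.008,0.035,0.023,0,0,1,0,0.009,0.042,0.028,0,0,1,0,0.009,0.042,0.028,0,0,1,0,0.009,0.042,0.028,0,0,1])

```text
t: 22.43
eef_pos: [0.4732, 0.1531, 0.0888]
orientation: [-169.3, 0.0, -85.9]
contact_force: [-1.9, -1.8, 7.2]
opening: -0.0002
```

```bash
python3 -c "
from h import *
theta()
for th in (.65,.67,.69):gopad(th)"
```

```text
t 22.43 theta 0.624 tooltheta 0.627 along 0.1246 yoff 0.0001 Fn 7.41 F [-1.9 -1.8  7.2]
t 22.43 shift [0.0005 0.0059 0.0218] turn [0.0145 0.0003 0.0013]
t 22.43 shift [0.0005 0.0083 0.0385] turn [0.0272 0.0004 0.0013]
t 22.43 shift [0.0005 0.0103 0.0553] turn [0.0399 0.0004 0.0013]
```

Request:
servo_tool(deltas=[0,0.001,0.007,0.005,0,0,1,0,0.003,0.014,0.01,0,0,1,0,0.004,0.021,0.015,0,0,1,0,0.006,0.028,0.02,0,0,1,0,0.008,0.035,0.024,0,0,1,0,0.009,0.04,0.028,0,0,1,0,0.009,0.04,0.028,0,0,1,0,0.009,0.04,0.028,0,0,1])

```text
t: 23.1
eef_pos: [0.4734, 0.1531, 0.083]
orientation: [-166.7, 0.0, -85.9]
contact_force: [-0.3, -2.8, 6.6]
opening: -0.0001
```

```bash
python3 -c "
from h import *
theta()
for th in (.69,.71,.72):gopad(th)"
```

```text
t 23.10 theta 0.670 tooltheta 0.673 along 0.1246 yoff 0.0001 Fn 6.54 F [-0.3 -2.8  6.6]
t 23.10 shift [0.0005 0.0055 0.0168] turn [0.0109 0.0005 0.0014]
t 23.10 shift [0.0005 0.008  0.0335] turn [0.0236 0.0006 0.0014]
t 23.10 shift [0.0005 0.0091 0.0419] turn [0.03   0.0006 0.0014]
```

Request:
servo_tool(deltas=[0,0.001,0.006,0.004,0,0,1,0,0.003,0.012,0.008,0,0,1,0,0.004,0.018,0.012,0,0,1,0,0.006,0.024,0.016,0,0,1,0,0.007,0.03,0.02,0,0,1,0,0.008,0.036,0.025,0,0,1,0,0.008,0.038,0.027,0,0,1,0,0.008,0.038,0.027,0,0,1])

```text
t: 23.77
eef_pos: [0.4739, 0.1531, 0.0776]
orientation: [-164.1, 0.0, -85.8]
contact_force: [-1.7, -2.0, 8.2]
opening: 0.0
```

```bash
python3 -c "
from h import *
theta()
for th in (.71,.72,.73):gopad(th)
grab('wrist','w11');a=grab('scene','s11')['color'];b=grab('side','d11')['color']
A=cv2.resize(a[140:260,280:400],None,fx=3.3,fy=3.3,interpolation=2);B=cv2.resize(b[120:240,270:390],None,fx=3.3,fy=3.3,interpolation=2);cv2.imwrite('pics/sd11.png',np.hstack([A,B]))"
```

```text
t 23.77 theta 0.713 tooltheta 0.717 along 0.1246 yoff 0.0001 Fn 8.37 F [-1.7 -2.   8.2]
t 23.77 shift [ 0.0005  0.0022 -0.0026] turn [-0.0044  0.0007  0.0016]
t 23.77 shift [0.0005 0.0036 0.0058] turn [0.002  0.0008 0.0016]
t 23.77 shift [0.0005 0.005  0.0141] turn [0.0084 0.0008 0.0016]
```

View pics/sd11.png

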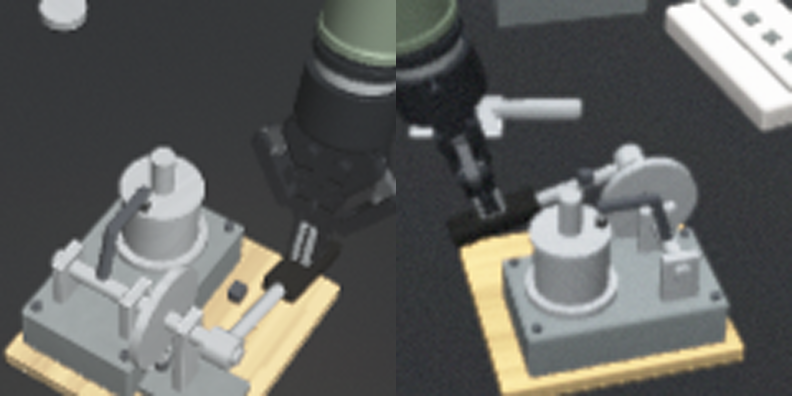

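View pics/w11.png

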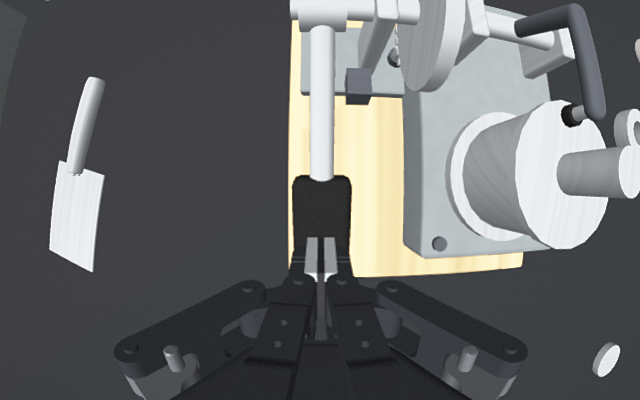

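Scene and side views show the clamp foot on the cover's flange, scene zoom (145,203) and side zoom (600,222), with the cover still level and the fingers on the grip. I'll check that it's steady, then hand in.

```bash
python3 -c "
from h import *
theta();print(np.abs(robot.state()['dq']).max())
a=ld('s9')['color'].astype(int)
a=grab('side','d12')['color'];theta()
X=CUP+[0,0,.155];print(proj(ld('d11'),X))
# bystanders moved?
for f,g in (('scene0','s11'),):
    p=ld(f)['color'].astype(int);q=ld(g)['color'].astype(int);print(np.abs(p-q)[130:230,130:275].max(), np.abs(p-q)[130:150,290:310].max(),np.abs(p-q)[258:310,410:470].max())
print(robot.hand_in())"
```

```text
t 23.92 theta 0.713 tooltheta 0.717 along 0.1246 yoff 0.0001 Fn 7.36 F [-2.  -1.1  7.1]
0.05636741923937794
t 23.97 theta 0.713 tooltheta 0.717 along 0.1246 yoff 0.0001 Fn 8.04 F [-2.3 -2.4  7.7]
[322.79198409 178.83313996]
3 3 3
the job is handed in; nothing more can be done
None
```

The cover is seated on the cup and released. I pressed the lever to the fourth click and handed in at about 24 s, with the closed fingertips still holding it down.

- **Cover:** It went in at the expected depth and stopped stiffly. After release, the stem top measured 155.3 mm high (155 expected) and it looked level in both views. The flange centre read 118.3 mm (121 expected), which I put down to hand-picked pixels; I did not resolve that gap.
- **Lever:** For clicks 1, 2 and 4 I felt the push rise by about 3 to 5 N and then die away. The third rib was coarser: the readings were 4.8, 5.9, 6.6, 6.4 and 4.1 N, so I probably stepped past its peak.
- **Final hold:** The lever angle, worked out from the tool pose, held at 0.713 rad (seat 0.72, fifth rib 0.81) with about 8 N of push. The last step from 6.5 to 8.4 N is probably the foot being squeezed, but I can't separate that from the first touch of the fifth rib.
- **Foot and bystanders:** The pictures show the clamp foot on the cover's flange on the shaft's side. Comparing the scene pictures before and after showed no change around the die ring, plunger, vial, pot, anvil and spatula.

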